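# Draw the filter insert from its box for inspection

### The arm

A 6-joint arm with a two-finger parallel gripper is mounted at the origin on the work surface. World frame = base frame: x ahead of the robot, y to its left, z up, the work surface at z = 0. Lengths are in m, angles in rad, forces in N, time in s.
With the tool pointing down it reaches from about 0.275 to 0.75 m from the base axis. Payload 10.2 kg.
Tool frame: the origin (TCP) lies at the very end of the fingers, on their centre line; the grasp point (between the pads) lies 19 mm behind it (ctrl.grip_point_offset is the distance from the TCP to the grasp point, in m); z points along the fingers, y is the line along which they close (so a half turn about z gives the same grasp; the last joint's range is limited). The gripper opens to 85 mm and grips with 20 to 120 N. Pads are 22 mm wide; open, the fingers measure 114 mm over their backs; the gripper's body (76 mm by 85 mm) begins 54 mm behind the grasp point. The pads swing forward as they close: fully open they stand 13 mm farther back than shut.
Start: joints at [0.984, 0.313, 1.498, -0, 1.331, -0.223], TCP at [0.187, 0.491, 0.231] pointing down, gripper open.
Joint ranges: [-2.94, 2.94], [-0.97, 2.17], [0.19, 2.56], [-1.23, 4.37], [0.02, 3.11], [-2.88, 2.88]. Speed limits (rad/s): [2.39, 2.39, 3.01, 3.14, 3.14, 3.14].

### API

Orientations are given as a unit quaternion [w, x, y, z].
In Python, from station import ctrl, eoat, cams, monitor gives the robot as it stands. The module is installed in compiled form; this text tells all that it offers. Calls block until the motion is done:
- ctrl.goto(position, orientation): joint-space move of the TCP to a pose.
- ctrl.move_l(position, rate=0.15, rot=None, force_limit=None): straight line of the TCP; rot=None keeps the orientation; rate is the mean speed in m/s. With force_limit (N) it stops when the force on the tool has changed by that much, and returns True; else False.
- ctrl.move_joints(angles): joint-space move.
- eoat.grip(opening, newtons=None): finger opening in m; newtons is the grip in N (None keeps the last); returns when the fingers have stopped.
- ctrl.hold(seconds).
- ctrl.ik(position, orientation): joint angles nearest the present ones, or None.
- cams.camera(name): name is "scene" or "top"; returns (picture, depth): 480x640x3 uint8, red, green, blue; 480x640 float32, m along the optical axis (not along the pixel's ray), 0 where there is no reading.
- cams.camera_model(name): a dict with "fovy" (degrees; the focal length in pixels is half the picture's height over the tangent of half this angle, whatever the lens; pixels are square), "cx", "cy" (the principal point, pixels), "R" (3x3) and "t" (3): a world point X has camera coordinates R X + t. Camera axes: x right, y down, z forward; pixel columns grow to the right and rows downward; lengths in m; the calibration is good to about 2 mm. A picture is of the moment at which its call begins. camera_model takes no time and is no camera call.
A pose or a line that the arm cannot do raises ctrl.Unreachable and nothing moves.
- ctrl.close_job(): hands the job in; it is judged then, once.
Readings, each from a call of its own:
- monitor.get_time(): time.
- monitor.get_joint_positions(): joint angles.
- monitor.get_joint_vel(): joint speeds.
- monitor.get_joint_torque(): joint torques, N m.
- monitor.get_tcp_pos(): TCP position.
- monitor.get_tool_rot(): TCP orientation.
- monitor.get_force(): force on the tool from outside, world axes, zero at the start.
- monitor.get_torque(): the same for the moment, N m.
- monitor.get_gripper_width(): finger opening in m.
- monitor.get_grip_force(): force on a finger pad.
Only numpy, scipy, OpenCV 4.12 (cv2) and the standard library are available. Lean on these libraries where they do the work, as an engineer would, in place of code of your own. Each camera call takes 0.05 s, during which the arm holds its last target. There are 200 camera calls.

### The job

Take the blue-topped tube saddle off the filter box's flap and hang it astride the tall front rail of the solvent tray without dropping it, then lift the flap by its orange tab until it stands upright by itself and let go of it. Draw the white filter insert out of its slot by its yellow tab and finish still holding it: upright and motionless above the white round inspection pad, centred over it, its lower edge about 15 cm above the table, with nothing but the gripper carrying it. Leave the saddle hanging and the flap open, and do not disturb the bottles, the jar, the beaker or the wrench.

Things in the scene. Friction and masses are not known exactly. Their poses are not given: they have to be found in the camera images.
- filter_box: dark slate fixed box, 110 mm high (flap adds 8), left or right of the pad. Origin on the table under the well's centre; x from front to hinge, y along the hinge. Outer faces x -85 to +146, y +-80 mm; solid behind x = 86, with 14 mm fittings on top. Well 154 (x) x 144 (y) mm, floor at z = 8 mm; in it a slot block 96 x 50 mm, top at z = 33 mm, holds the insert at x = -20 mm, y = 0.
- flap (a joint): angle of the flap, rad: 0 shut (flat), grows as the front edge lifts, 1.57 upright, stop at 1.8. A stiff friction hinge (about 0.35 N m, flap 250 g): it stays wherever it is left. Lifting it at the tab takes 3 to 5 N.
- flap_hinge (a point): middle of the flap's hinge line, which runs along the filter_box y axis, 82 mm behind the box's origin and 110 mm above the table. The flap, a pale grey plate 166 (hinge to front edge) x 160 x 8 mm, has its underside at this height when shut.
- flap_tab (a point): centre of the orange tab standing on the flap near its front edge: 22 mm along x, 12 mm thick along y (pinch it across this), rising 36 mm from the flap's upper face; this point is 18 mm above that face. Shut, it is 147 mm in front of the hinge line and 26 mm above it. It turns with the flap, and can swivel between fingers that keep pointing down.
- saddle: tube saddle, an inverted U 98 mm high, about 100 g: two steel legs 6 thick, 40 wide (y), 60 mm long, 28 mm gap between them along x; blue bridge on top 40 x 44 x 6 mm, then a fin 12 thick (x), 36 long (y), 32 mm tall. Origin midway between the feet. Starts standing on the shut flap (feet 118 mm above the table) behind the tab. Hung, its y lies along the rail, either way round.
- saddle_crown (a point): point on the saddle, middle of the underside of its bridge, 60 mm above its origin; when hung this rests on the rail
- tray: dark slate fixed solvent tray with a white liner, 260 (x) x 220 (y) x 45 mm high, origin under its centre on the table, front faces -x; walls and base 7 mm. Carries the tall front rail, a low steel handle (79 mm high) at its back, an amber bottle and a small jar. Its place and yaw vary; it may stand on the left or the right.
- rail_mid (a point): middle of the tall front rail: a steel bar 10 mm thick, along the tray's y axis, 160 mm of it straight, its centre line 150 mm above the table (top at 155 mm) and 90 mm in front of the tray's origin, on two posts at y = -85 and +85 mm. Axes as the tray's.
- insert: filter insert, upright plate: white frame 70 (x) x 12 thick (y) x 62 mm tall, grey face; centred on top a yellow tab 32 (x) x 12 x 26 mm tall; about 110 g. Origin at the centre of its lower edge. Starts under the flap in the slot, lower edge 8 mm above the table, lowest 25 mm held with 1.5 mm play, x along the box's x, about 65 mm free to either side (y) above the slot block. Pull straight up.
- pad: white round inspection pad with a black edge, 110 mm across, 6 mm high, fixed; origin at the centre of its underside, on the table
- amber_bottle: amber glass bottle, 76 mm across, 155 mm tall, standing in the rear half of the tray; leave it. Origin at its foot
- solvent_jar: small clear jar with a blue cap, 52 mm across, 70 mm tall, standing in the rear half of the tray; leave it. Origin at its foot
- wrench: steel wrench 120 mm long lying on the table near the robot; leave it
- beaker: glass beaker, 68 mm across, 90 mm tall, at the back of the work area; leave it. Origin at its foot
- wash_bottle: white bottle with a red cap, 68 mm across, 150 mm tall, at the back of the work area; leave it. Origin at its foot
Mind the look-alikes: they are no part of the job. What is shaped like the saddle but brown or green is not meant.

How it is judged:
By the outcome, as a careful person would: the job done as asked, in the order asked, and still so for the second after the job is handed in, while the arm keeps its last pose, push and grip.
It also fails if it takes over 72 s, if anything falls off the work surface, if the arm or the gripper's body presses on something with over 40 N, if the wrist force passes 120 N, or if a joint passes its speed limit or range.

## Working session

There is one attempt and no reset: what is moved stays moved. The work goes in short steps, each a Python script; the robot and the scene stay as the last script left them, time stands still between calls to the robot, and variables do not carry over. Pictures are saved under pics/ and viewed, at most 10 in all, crops included, and the job is handed in when it is done.

```bash
ls; mkdir -p pics; python3 - <<'E'
from station import ctrl, eoat, cams, monitor
import cv2,numpy as np
for n in("scene","top"):
    p,d=cams.camera(n); cv2.imwrite(f"pics/{n}0.png",p[:,:,::-1]); np.save(f"pics/{n}0.npy",d)
    print(n,cams.camera_model(n),(d==0).mean())
print(monitor.get_time(),ctrl.grip_point_offset,monitor.get_tool_rot())
E
```

```text
pics
scene {'fovy': 42.1739478320545, 'cx': 332.8352266461007, 'cy': 248.83731429403812, 'R': array([[ 0.40062415,  0.91623329, -0.00410596],
       [ 0.7858297 , -0.34590244, -0.51266284],
       [-0.47113902,  0.20215853, -0.8585802 ]]), 't': array([-0.27563346, -0.40532738,  1.65115056])} 0.004020182291666666
top {'fovy': 46.59574320835281, 'cx': 311.8292769399277, 'cy': 219.13728975247844, 'R': array([[-0.027909  , -0.99955578, -0.01045639],
       [-0.98487008,  0.02928572, -0.17080185],
       [ 0.1710322 ,  0.00553128, -0.98524991]]), 't': array([0.06894869, 0.61414709, 1.19333092])} 0.00388671875
0.1 0.0187 [-2.22200297e-04  1.80884582e-01  9.83504153e-01 -5.46709927e-04]
```

View pics/top0.png

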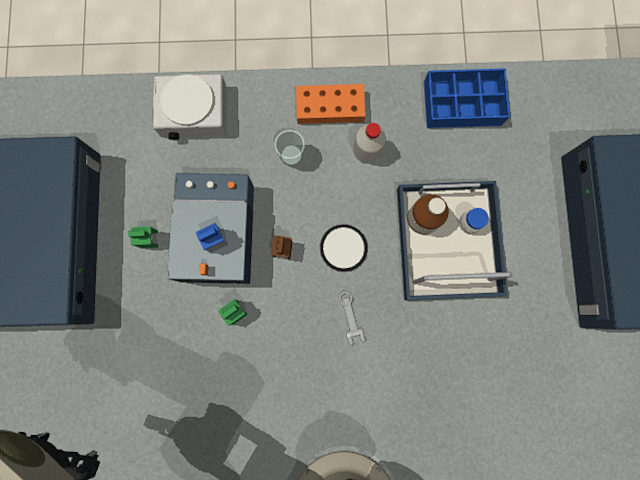

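View pics/scene0.png

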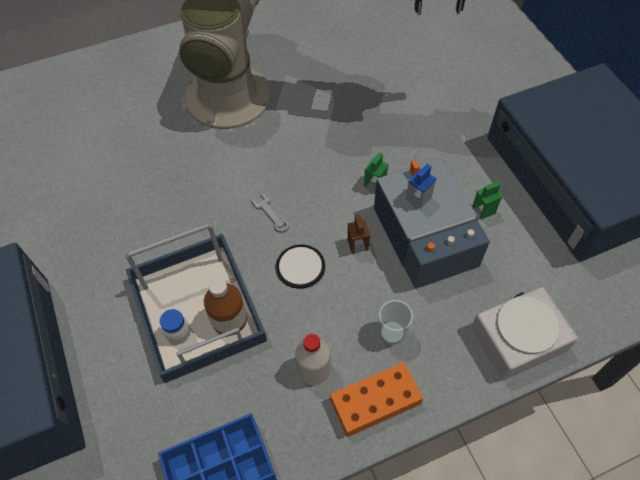

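The only blue-topped candidate is on the flap at top (210,237). The look-alikes are green at (143,236) and (232,311), and brown at (282,246). I'll choose the blue one, check it in a close crop and measure with depth.

```bash
cat > h.py <<'E'
import numpy as np,cv2
from station import ctrl, eoat, cams, monitor
def cloud(n,d):
    m=cams.camera_model(n); f=240/np.tan(np.radians(m["fovy"])/2)
    v,u=np.mgrid[:480,:640]
    c=np.stack([(u-m["cx"])/f*d,(v-m["cy"])/f*d,d],-1)
    return (c-m["t"])@m["R"]
def snap(n):
    p,d=cams.camera(n); return p,cloud(n,d),d>0
def rect(P):
    (c,s,a)=cv2.minAreaRect(P[:,:2].astype(np.float32)*1000); return np.round(c,1),np.round(s,1),round(a,1)
E
python3 - <<'E'
from h import *
im=cv2.imread("pics/top0.png")
a=cv2.resize(im[165:295,160:260],None,fx=3.6,fy=3.6,interpolation=2);b=cv2.resize(im[175:305,395:515],None,fx=3.6,fy=3.6,interpolation=2)
cv2.imwrite("pics/crop1.png",np.hstack([a,b]))
for n in("top","scene"):
    im=cv2.imread(f"pics/{n}0.png");P=cloud(n,np.load(f"pics/{n}0.npy"));h=cv2.cvtColor(im,40)
    x,y,z=P[...,0],P[...,1],P[...,2]; H,S,V=h[...,0],h[...,1],h[...,2]
    box=(x>.25)&(x<.62)&(y>.12)&(y<.48)
    blue=box&(H>105)&(H<125)&(S>150)&(V>90)&(z>.16)
    def show(l,m):
        Q=P[m]; print(n,l,len(Q),*(() if len(Q)<5 else (Q.mean(0).round(4),'z',Q[:,2].min().round(3),Q[:,2].max().round(3),*rect(Q))))
    show("fin",blue&(z>.2)); show("blue",blue); 
    show("bridge",blue&(z>.178)&(z<.19))
    show("tab",box&(H<14)&(S>150)&(z>.125)&(x<.5)); show("tabtop",box&(H<14)&(S>150)&(z>.145)&(x<.5))
    show("flap",box&(abs(z-.118)<.005)&(S<110)&(V>90))
    show("boxtop",box&(z>.1)&(z<.13))
    t=(x>.25)&(x<.62)&(y<-.1)&(y>-.5)
    show("rail",t&(z>.14)&(x<.42)); show("wall",t&(abs(z-.045)<.006))
    show("pad",(abs(z-.006)<.004)&(V>200)&(S<40)&(abs(y+.02)<.1)&(x>.25)&(x<.55))
E
```

```text
top fin 107 [0.5657 0.2561 0.2141] z 0.2 0.22 [565.7 256.8] [11.8 35.1] 25.8
top blue 359 [0.5642 0.2539 0.1924] z 0.176 0.22 [565.6 255.9] [39.9 41.6] 25.5
top bridge 248 [0.5635 0.253  0.1832] z 0.178 0.188 [565.7 255.8] [39.9 41.4] 24.4
top tab 27 [0.4961 0.2743 0.1483] z 0.128 0.155 [495.8 275.3] [7.1 9.2] 2.8
top tabtop 21 [0.496  0.2752 0.1517] z 0.146 0.155 [495.5 275.4] [6.5 8.9] 2.2
top flap 3886 [0.5496 0.2748 0.1171] z 0.113 0.123 [553.3 274.4] [160.5 137. ] 87.3
top boxtop 4353 [0.5483 0.2731 0.1166] z 0.1 0.13 [561.8 284.8] [280.5 204.7] 52.7
top rail 0
top wall 997 [ 0.5074 -0.2618  0.0438] z 0.039 0.051 [ 526.2 -260.2] [187.1 221.5] 0.3
top pad 463 [ 0.5315 -0.0194  0.0058] z 0.002 0.01 [461.1  -0.9] [ 87.8 196.9] 78.2
scene fin 91 [0.5671 0.2528 0.2146] z 0.201 0.219 [565.7 254.4] [12.7 36.5] 22.3
scene blue 279 [0.5712 0.253  0.1939] z 0.177 0.219 [566.1 252. ] [40.8 42.4] 26.9
scene bridge 186 [0.5731 0.253  0.1839] z 0.179 0.19 [566.1 252. ] [40.8 42.4] 26.9
scene tab 17 [0.4974 0.2714 0.1467] z 0.125 0.158 [496.6 272.9] [ 6.6 10.9] 0.7
scene tabtop 11 [0.4969 0.2727 0.1531] z 0.147 0.158 [496.6 273.5] [6.6 9.9] 0.7
scene flap 2504 [0.5597 0.2725 0.118 ] z 0.113 0.123 [552.5 271.6] [162.1 140.2] 87.6
scene boxtop 3211 [0.5586 0.2635 0.1175] z 0.1 0.13 [565.2 284.7] [280.3 207.2] 51.2
scene rail 0
scene wall 1007 [ 0.4959 -0.2697  0.0448] z 0.039 0.051 [ 525.3 -264.3] [190.3 220.9] 0.3
scene pad 0
```

View pics/crop1.png

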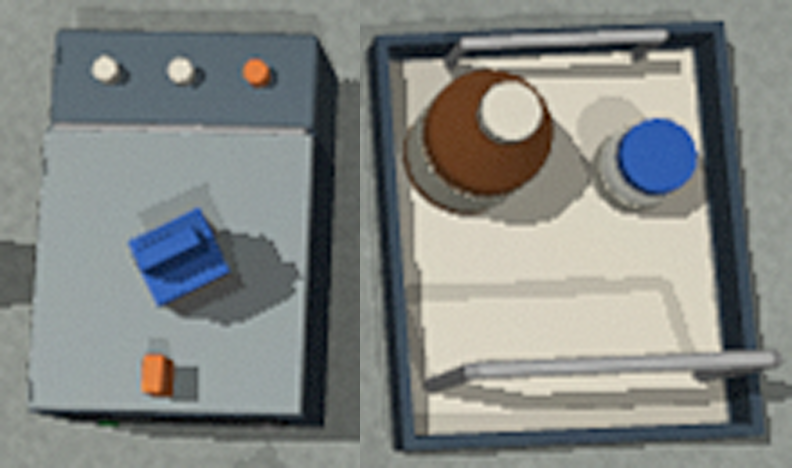

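The crop confirms the blue saddle on the flap, with its fin around crop (180,245), the tab at (157,375) and the rail from (430,380) to (775,360). My search bounds cut off some of the objects, so I'll refit with wider ones.

```bash
python3 - <<'E'
from h import *
for n in("top","scene"):
    im=cv2.imread(f"pics/{n}0.png");P=cloud(n,np.load(f"pics/{n}0.npy"));h=cv2.cvtColor(im,40)
    x,y,z=P[...,0],P[...,1],P[...,2]; H,S,V=h[...,0],h[...,1],h[...,2]
    def show(l,m):
        Q=P[m]; print(n,l,len(Q),*(() if len(Q)<5 else (Q.mean(0).round(4),*rect(Q))))
    box=(x>.4)&(x<.8)&(y>.14)&(y<.36)
    flap=box&(abs(z-.118)<.004)&(V>125); flap=cv2.morphologyEx(flap.astype(np.uint8),cv2.MORPH_OPEN,np.ones((3,3)))>0
    show("flap",flap); show("boxtop",box&(z>.104)&(z<.124))
    t=(x>.4)&(x<.85)&(y<-.12)&(y>-.46)
    show("wall",t&(abs(z-.045)<.004)&(H>95)&(H<120)&(S>60)); show("trayall",t&(z>.02)&(z<.05))
    r=t&(z>.146)&(x<.6)&(S<60); Q=P[r]; show("rail",r); print(Q.min(0).round(3),Q.max(0).round(3))
    l=cv2.fitLine(Q.astype(np.float32),cv2.DIST_HUBER,0,.01,.01).ravel(); print(l.round(4))
    p=(z<.015)&(V>170)&(S<50)&(abs(y+.02)<.09)&(x>.45)&(x<.66); show("pad",p)
    c=(z<.02)&(V<60)&(abs(y+.02)<.1)&(x>.45)&(x<.66); show("edge",c)
    o=(z>.02)&(x>.3)&(x<.7)&(abs(y)<.5)&(z<.12)&(abs(y)<.16); show("others",o)
    for l,m in(("green",(H>50)&(H<80)&(S>120)&(z>.02)),("brown",(H<15)&(S>100)&(V<130)&(z>.02)&(abs(y-.1)<.08)&(x<.65))): show(l,m); print('zmax',z[m].max() if m.any() else 0)
E
```

```text
top flap 3402 [0.5702 0.2772 0.1173] [569.6 273.6] [159.3 168.4] 86.7
top boxtop 7269 [0.597  0.2718 0.1149] [598.5 272.4] [161.2 231.2] 87.3
top wall 1071 [ 0.5733 -0.2647  0.0441] [ 642.2 -266.8] [243.3 436.6] 84.9
top trayall 2451 [ 0.6024 -0.2721  0.0387] [ 641.5 -267.2] [245.  438.3] 84.8
top rail 423 [ 0.4728 -0.259   0.1524] [ 473.  -260.5] [ 10.1 176.8] 0.6
[ 0.467 -0.349  0.146] [ 0.478 -0.172  0.161]
[-9.000e-03  1.000e+00 -9.000e-04  4.728e-01 -2.590e-01  1.524e-01]
top pad 1279 [ 0.5557 -0.019   0.0055] [536.9  -8.1] [ 92.7 137.9] 60.5
top edge 336 [ 0.5534 -0.0198  0.0045] [556.5 -19.6] [103.9 105.2] 87.8
top others 960 [ 0.5575 -0.0399  0.0526] [561.5  -7.2] [305.2 259.4] 89.9
top green 848 [0.503  0.3196 0.0791] [583.8  38.1] [ 415.1 1120.7] 27.1
zmax 1.2813476022474046
top brown 379 [0.5518 0.1188 0.0912] [487.8  99.2] [196.   51.1] 18.2
zmax 1.2813476022474046
scene flap 2254 [0.5841 0.2746 0.118 ] [569.1 270.8] [156.4 167.4] 87.2
scene boxtop 6182 [0.613  0.2634 0.1153] [568.1 270.2] [163.3 296.9] 87.4
scene wall 1141 [ 0.6094 -0.2701  0.045 ] [ 643.  -269.7] [239.3 435. ] 85.1
scene trayall 3556 [ 0.6117 -0.2755  0.0384] [ 639.5 -264.8] [418.6 287.7] 0.4
scene rail 451 [ 0.475  -0.266   0.1537] [ 474.2 -265.5] [ 13.9 176.8] 0.9
[ 0.466 -0.354  0.146] [ 0.482 -0.177  0.16 ]
[-0.0107  0.9999  0.0041  0.475  -0.266   0.1537]
scene pad 1137 [ 0.5563 -0.0218  0.0071] [555.4 -21.4] [89.3 88.7] 69.1
scene edge 368 [ 0.5671 -0.0265  0.0058] [557.1 -22.4] [107.1 109.3] 50.0
scene others 862 [ 0.5702 -0.      0.0573] [562.4  -9.1] [261.1 301.7] 0.0
scene green 882 [0.5269 0.3296 0.0699] [675.2  57.8] [ 645.7 1012.6] 29.8
zmax 1.2087171430482508
scene brown 418 [0.5614 0.1148 0.0686] [555.9 117.6] [40.3 43.8] 80.5
zmax 0.10205329633599769
```

```bash
cat >> h.py <<'E'
def q(psi):  # tool down, tool y at world angle psi (deg)
    a=np.radians((psi+90)/2); return [0,np.cos(a),np.sin(a),0]
YAW=-2.8; c,s=np.cos(np.radians(YAW)),np.sin(np.radians(YAW))
BOX=np.array([.5703,.2722])
def box(x,y,z): return [BOX[0]+c*x-s*y,BOX[1]+s*x+c*y,z]
PB=90+YAW; GO=.0187
def arc(th,h=.032): # TCP for flap angle th, grasp axis h above hinge line when shut
    return box(.082-.147*np.cos(th)+h*np.sin(th),0,.110+.147*np.sin(th)+h*np.cos(th)-GO)
E
python3 - <<'E'
from h import *
for n in("top","scene"):
    im=cv2.imread(f"pics/{n}0.png");P=cloud(n,np.load(f"pics/{n}0.npy"));h=cv2.cvtColor(im,40)
    x,y,z=P[...,0],P[...,1],P[...,2]
    m=(h[...,0]<14)&(h[...,1]>130)&(z>.125)&(z<.16)&(abs(x-.5)<.06)&(abs(y-.27)<.05); print(n,m.sum(),rect(P[m]),rect(P[m&(z>.148)]))
print("tab",box(-.065,0,0))
for th in(0,.8,1.57,1.65): print(th,ctrl.ik(arc(th),q(PB)))
print(ctrl.ik(arc(1.57)[:2]+[.34],q(PB)))
F=[.566,.2547];R=[.4738,-.263]
for p,a in((F+[.3],25.5),(F+[.187],25.5),(R+[.3],.6),(R+[.16],.6)): print(ctrl.ik(p,q(a)))
eoat.grip(.045,40)
ctrl.goto(F+[.27],q(25.5)); ctrl.move_l(F+[.187],.12,force_limit=8)
eoat.grip(.0,40); print(monitor.get_gripper_width(),monitor.get_tcp_pos(),monitor.get_time())
ctrl.move_l(F+[.30],.15); print(monitor.get_gripper_width(),monitor.get_force())
p,P,v=snap("scene"); cv2.imwrite("pics/s1.png",p[60:360,120:520,::-1].repeat(2,0).repeat(2,1))
E
```

```text
top 80 (array([502.9, 275.7]), array([10.3, 20.8]), 87.3) (array([502.7, 275.7]), array([20.6,  9.7]), 1.2)
scene 87 (array([505.2, 271.9]), array([12.4, 24.1]), 88.3) (array([505.3, 272.1]), array([12. , 24.1]), 88.3)
tab [np.float64(0.5053776010728068), np.float64(0.27537523503671485), 0]
0 [ 2.95436820e-01  5.23828007e-01  1.48158954e+00 -4.44089210e-16
  1.13617510e+00 -1.22649029e+00]
0.8 [ 2.58983671e-01  5.67625562e-01  1.15074898e+00 -4.44089210e-16
  1.42321811e+00 -1.26294344e+00]
1.57 [ 2.12597726e-01  8.35504383e-01  6.42725281e-01 -4.44089210e-16
  1.66336299e+00 -1.30932938e+00]
1.65 [ 2.08506465e-01  8.73128062e-01  5.81480716e-01 -4.44089210e-16
  1.68698388e+00 -1.31342064e+00]
[ 2.12597726e-01  9.03214275e-01  2.58627989e-01 -4.44089210e-16
  1.97975039e+00 -1.30932938e+00]
[ 2.34360800e-01  5.02650963e-01  1.04706326e+00 -4.44089210e-16
  1.59187843e+00 -2.10698159e-01]
[ 2.34360800e-01  5.58175025e-01  1.24974655e+00 -4.44089210e-16
  1.33367108e+00 -2.10698159e-01]
[-7.23037970e-01  3.12574246e-01  1.32042211e+00 -4.44089210e-16
  1.50859630e+00 -7.33509945e-01]
[-7.23037970e-01  4.14449330e-01  1.54789399e+00 -4.44089210e-16
  1.17924934e+00 -7.33509945e-01]
0.011383427612418036 [0.56615482 0.25470635 0.18756714] 3.45
0.011315089479233795 [-0.53867761  0.50869208 -0.8608886 ]
```

View pics/s1.png

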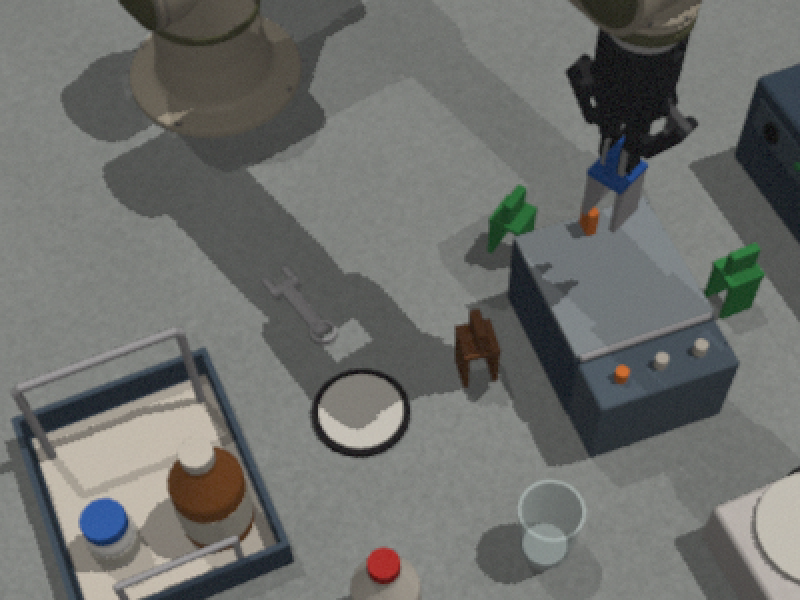

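The saddle hangs level in the gripper at crop (615,180), and the rail spans crop (20,385) to (180,335). Next I'll hang it.

```bash
python3 - <<'E'
from h import *
R=[.4738,-.263]
ctrl.goto(R+[.30],q(.6)); ctrl.move_l(R+[.24],.15)
f0=monitor.get_force()
hit=ctrl.move_l(R+[.1605],.05,force_limit=3); print(hit,monitor.get_tcp_pos(),monitor.get_force()-f0,monitor.get_gripper_width(),monitor.get_time())
p,P,v=snap("scene"); a=p[200:350,100:300,::-1].repeat(3,0).repeat(2,1)
cv2.imwrite("pics/s2.png",cv2.resize(p[200:350,100:300,::-1],(800,600),interpolation=2))
E
```

```text
True [ 0.47377373 -0.26298479  0.16446077] [ 0.36484285 -1.12708637  4.53976252] 0.011336699965629027 8.225
```

View pics/s2.png

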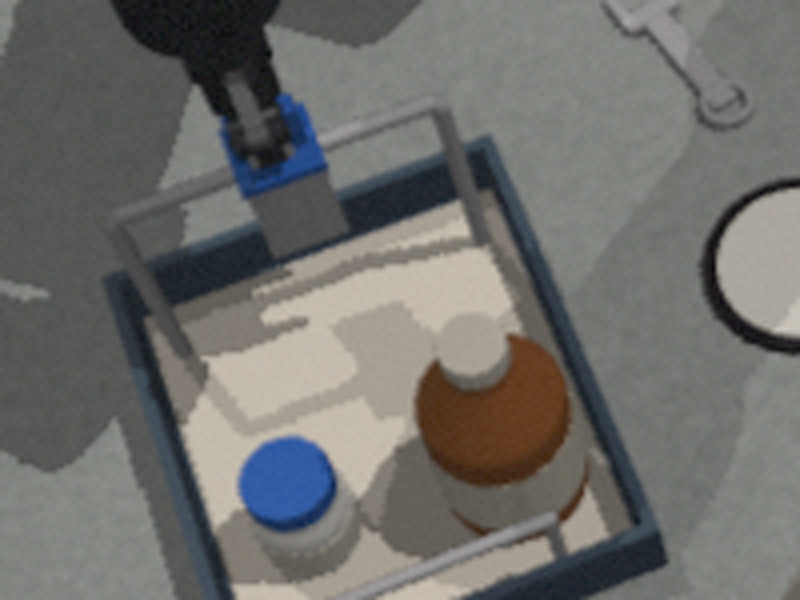

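The saddle straddles the rail around crop (280,170), and contact came at the predicted height. I'll release it, check, then go to the flap tab.

```bash
python3 - <<'E'
from h import *
R=[.4738,-.263]
eoat.grip(.035); ctrl.hold(.2); ctrl.move_l(R+[.26],.12)
def sad():
    for n in("scene","top"):
        p,P,v=snap(n); h=cv2.cvtColor(p,41); z=P[...,2]
        m=(h[...,0]>105)&(h[...,0]<125)&(h[...,1]>150)&(h[...,2]>60)&(z>.1)&(z<.25)&(abs(P[...,1]+.263)<.06)&(P[...,0]<.54)&(P[...,0]>.4)
        print(n,m.sum(),rect(P[m]),z[m].min(),z[m].max())
sad()
BOX[1]-=.001
a0=arc(0)
ctrl.goto(a0[:2]+[.24],q(PB)); sad()
ctrl.move_l([a0[0],a0[1],a0[2]],.12,force_limit=8); eoat.grip(0,50); print(a0,monitor.get_gripper_width(),monitor.get_tcp_pos(),monitor.get_force(),monitor.get_time())
E
```

```text
scene 426 (array([ 475.1, -263.6]), array([42.2, 41.9]), 0.4) 0.15416199020767798 0.19747217089622646
top 99 (array([ 483. , -246.1]), array([19.5, 37.8]), 50.4) 0.15335547330452984 0.19098765038596582
scene 423 (array([ 475.8, -263.4]), array([38.9, 41.9]), 1.6) 0.15304646194941435 0.19879196027191795
top 431 (array([ 473.1, -260.9]), array([39.2, 43.7]), 0.7) 0.15278427322267307 0.1956960666463578
[np.float64(0.5053776010728068), np.float64(0.27437523503671485), np.float64(0.12330000000000002)] 0.011096366042523575 [0.5057299  0.27602649 0.12416177] [ 0.81329916 10.15843598  0.0389847 ] 13.3667
```

The saddle hangs level. The tab sits about 2 mm further in y than assumed, so I'll correct for that and swing the flap.

```bash
python3 - <<'E'
from h import *
BOX[1]+=.0015
ctrl.move_l(arc(0),.05); print(monitor.get_force())
for th in np.linspace(.2,1.6,8):
    ctrl.move_l(arc(th),.11); print(round(th,2),monitor.get_force().round(1),round(monitor.get_gripper_width(),4),np.round(monitor.get_tcp_pos()-arc(th),4))
print(monitor.get_time())
p,P,v=snap("scene"); cv2.imwrite("pics/s3.png",cv2.resize(p[50:290,330:570,::-1],(600,600),interpolation=2))
E
```

```text
[-2.18866457 -5.48503693  4.74992972]
0.2 [-0.6 -4.8  0.4] 0.0111 [ 0.0003 -0.0007  0.0006]
0.4 [ 0.2 -6.1  0.1] 0.0113 [ 0.0005 -0.0008  0.0005]
0.6 [ 2.2 -6.6 -1.3] 0.0113 [ 0.0005 -0.0008  0.0002]
0.8 [ 1.8 -6.8 -4.1] 0.0112 [ 0.0001 -0.0008 -0.0003]
1.0 [ 0.8 -6.3 -4.3] 0.0112 [ 0.     -0.0009 -0.0005]
1.2 [-0.6 -7.8 -3. ] 0.011 [ 0.     -0.0009 -0.0005]
1.4 [-0.2 -8.  -2.8] 0.0112 [ 0.0001 -0.001  -0.0003]
1.6 [-0.9 -6.8 -0.6] 0.0112 [ 0.0003 -0.001  -0.    ]
17.0167
```

View pics/s3.png

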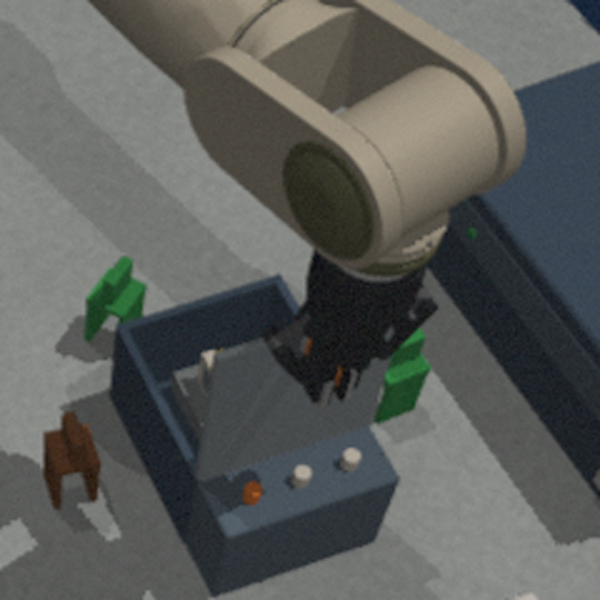

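The flap is upright with its tab in the fingers at crop (340,375). The insert shows in the box at crop (205,370). I'll release the tab, back off upward and measure the flap angle and the insert.

```bash
python3 - <<'E'
from h import *
BOX[1]+=.0015
eoat.grip(.04); p=arc(1.6); ctrl.move_l([p[0],p[1],.345],.15); ctrl.move_l(box(-.02,0,.345),.2)
ctrl.goto(box(-.15,-.15,.3),q(PB))
for n in("scene","top"):
    p,P,v=snap(n); cv2.imwrite(f"pics/{n}4.png",p[:,:,::-1]); h=cv2.cvtColor(p,41)
    L=P-np.array([*BOX,0]); lx=c*L[...,0]+s*L[...,1]; ly=-s*L[...,0]+c*L[...,1]; z=P[...,2]
    m=(abs(ly)<.07)&(z>.15)&(z<.29)&(lx>.03)&(lx<.12)
    print(n,m.sum(),'lx',np.percentile(lx[m],[5,50,95]),'z',z[m].max())
    if m.sum()>50:
        k=m&(h[...,1]<80); a=np.polyfit(z[k],lx[k],1); print('lean dx/dz',a[0])
    y=(abs(ly)<.07)&(abs(lx+.02)<.05)&(z>.05)&(z<.11)&(h[...,0]>15)&(h[...,0]<38)&(h[...,1]>90)
    if y.sum()>5: print('tab',y.sum(),rect(P[y]),lx[y].mean(),ly[y].mean(),z[y].max())
print(monitor.get_time(),box(-.02,0,0))
i=cv2.imread("pics/top4.png"); cv2.imwrite("pics/t4.png",cv2.resize(i[160:310,150:350],(800,600)))
E
```

```text
Traceback (most recent call last):
station.Unreachable: the arm cannot follow that straight line within its joint ranges
```

```bash
python3 - <<'E'
from h import *
BOX[1]+=.0015
print(monitor.get_tcp_pos(),monitor.get_gripper_width(),arc(1.6))
p=arc(1.6); ctrl.move_l([p[0],p[1],.312],.15); ctrl.move_l(box(-.02,0,.312),.2)
ctrl.goto(box(-.15,-.15,.3),q(PB))
for n in("scene","top"):
    p,P,v=snap(n); cv2.imwrite(f"pics/{n}4.png",p[:,:,::-1]); h=cv2.cvtColor(p,41)
    L=P-np.array([*BOX,0]); lx=c*L[...,0]+s*L[...,1]; ly=-s*L[...,0]+c*L[...,1]; z=P[...,2]
    m=(abs(ly)<.07)&(z>.15)&(z<.29)&(lx>.03)&(lx<.12)
    print(n,m.sum(),'lx',np.percentile(lx[m],[5,50,95]),'z',z[m].max())
    if m.sum()>50:
        k=m&(h[...,1]<80); a=np.polyfit(z[k],lx[k],1); print('lean dx/dz',a[0])
    y=(abs(ly)<.07)&(abs(lx+.02)<.05)&(z>.05)&(z<.11)&(h[...,0]>15)&(h[...,0]<38)&(h[...,1]>90)
    if y.sum()>5: print('tab',y.sum(),rect(P[y]),lx[y].mean(),ly[y].mean(),z[y].max())
print(monitor.get_time(),box(-.02,0,0))
i=cv2.imread("pics/top4.png"); cv2.imwrite("pics/t4.png",cv2.resize(i[160:310,150:350],(800,600)))
E
```

```text
[0.68838237 0.26833315 0.23764085] 0.040362744732442966 [np.float64(0.6884374765702016), np.float64(0.26792211346232825), np.float64(0.23730293493346)]
scene 2535 lx [0.07859268 0.083475   0.09710495] z 0.27967188551959415
lean dx/dz -0.04413158959714997
top 1263 lx [0.07450726 0.07689148 0.10254823] z 0.2824101250955905
lean dx/dz -0.00582914925785821
tab 120 (array([549.8, 274.3]), array([12.5, 34.1]), 88.3) -0.02193007012723668 -0.0017022668943400146 0.09921443601666895
20.0667 [np.float64(0.5503238772531713), np.float64(0.2746769953959123), 0]
```

View pics/t4.png

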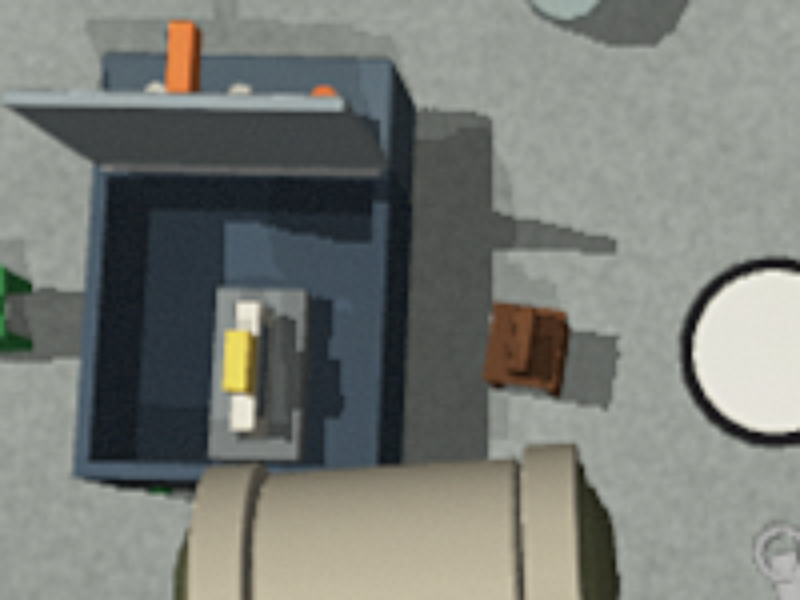

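The flap stands upright on its own, seen nearly edge-on at crop y≈100. The insert's yellow tab is at crop (238,360), about (0.550, 0.2745) in world coordinates. Next is the insert.

```bash
python3 - <<'E'
from h import *
X=[.550,.2748]
ctrl.goto(X+[.22],q(PB)); f0=monitor.get_force()
print(ctrl.move_l(X+[.065],.12,force_limit=8)); print(monitor.get_force()-f0)
eoat.grip(0,25); f=monitor.get_force()-f0; t=monitor.get_tcp_pos(); print(f,t,monitor.get_gripper_width())
y=t[1]+ (t[1]-X[1])*.3
ctrl.move_l([X[0],y,.065],.03); f=monitor.get_force()-f0; print('after',f,monitor.get_tcp_pos())
eoat.grip(0,40); print(monitor.get_force()-f0)
stop=ctrl.move_l([X[0],y,.095],.05,force_limit=25); print(stop,monitor.get_force()-f0,monitor.get_gripper_width(),monitor.get_tcp_pos())
if not stop:
    ctrl.move_l([X[0],y,.225],.1); print(monitor.get_force()-f0,monitor.get_gripper_width())
p,P,v=snap("scene"); cv2.imwrite("pics/s5.png",cv2.resize(p[50:290,330:570,::-1],(600,600),interpolation=2)); print(monitor.get_time())
E
```

```text
False
[ 0.14272205  0.37689778 -0.3469323 ]
[-0.68501073 -0.48878923  1.85259299] [0.55018736 0.2748188  0.06542328] 0.011551973798991306
after [-0.90155632 -1.15658912  4.75072152] [0.55021526 0.27481794 0.0654333 ]
[-0.14940655 -0.69069531  5.46474455]
False [-1.29221195 -0.69419148 -2.50069288] 0.011102878308741012 [0.54983389 0.27479966 0.09477522]
[-0.40658903 -0.01105953 -2.8643187 ] 0.01182361124923348
25.45
```

View pics/s5.png

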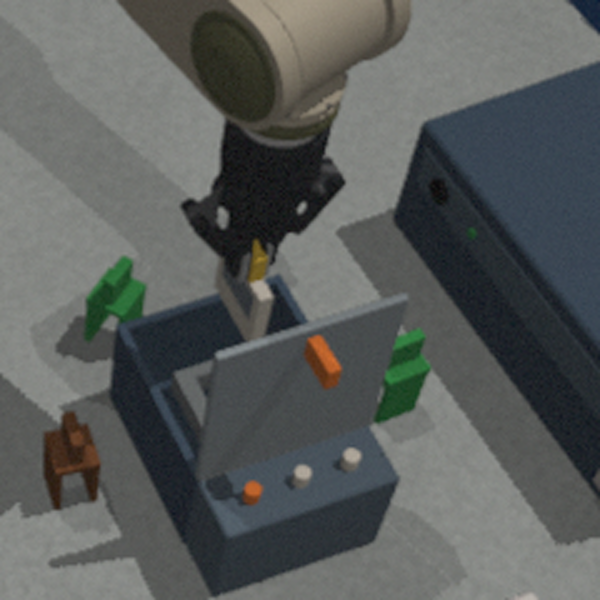

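The insert is out and held upright at crop (245,290). The flap still stands. Moving over to the pad.

```bash
python3 - <<'E'
from h import *
T=[.5565,-.020]
ctrl.move_l(T+[.225],.12); ctrl.move_l(T+[.207],.05); ctrl.hold(.5)
print(monitor.get_tcp_pos(),monitor.get_gripper_width(),monitor.get_force(),monitor.get_time())
for n in("scene","top"):
    p,P,v=snap(n); cv2.imwrite(f"pics/{n}6.png",p[:,:,::-1]); h=cv2.cvtColor(p,41); z=P[...,2]
    near=(abs(P[...,0]-T[0])<.06)&(abs(P[...,1]-T[1])<.05)
    m=near&(z>.14)&(z<.206)&(h[...,2]>70)&(h[...,1]<70); print(n,m.sum(),rect(P[m]),np.percentile(z[m],[1,5,50,99]))
    for k in (.155,.165,.175,.19):
        b=m&(abs(z-k)<.006); b.sum()>3 and print(k,P[b].mean(0).round(4))
i=cv2.imread("pics/scene6.png"); cv2.imwrite("pics/s6.png",cv2.resize(i[120:420,130:530],(800,600),interpolation=2))
E
```

```text
[ 0.55650855 -0.01999276  0.20706919] 0.011459905130007133 [-0.04453588 -0.25959617 -1.49921011] 29.0667
scene 152 (array([558.1, -23.1]), array([13.2, 70.1]), 88.1) [0.14934788 0.15193063 0.17183159 0.20594186]
0.155 [ 0.5689 -0.0268  0.1561]
0.165 [ 0.5755 -0.0261  0.1643]
0.175 [ 0.5817 -0.0265  0.1745]
0.19 [ 0.587  -0.0247  0.1892]
top 14 (array([528.8, -14.2]), array([23. ,  8.1]), 20.3) [0.17180072 0.17223244 0.17907113 0.20566597]
0.175 [ 0.5322 -0.0118  0.1768]
```

View pics/s6.png

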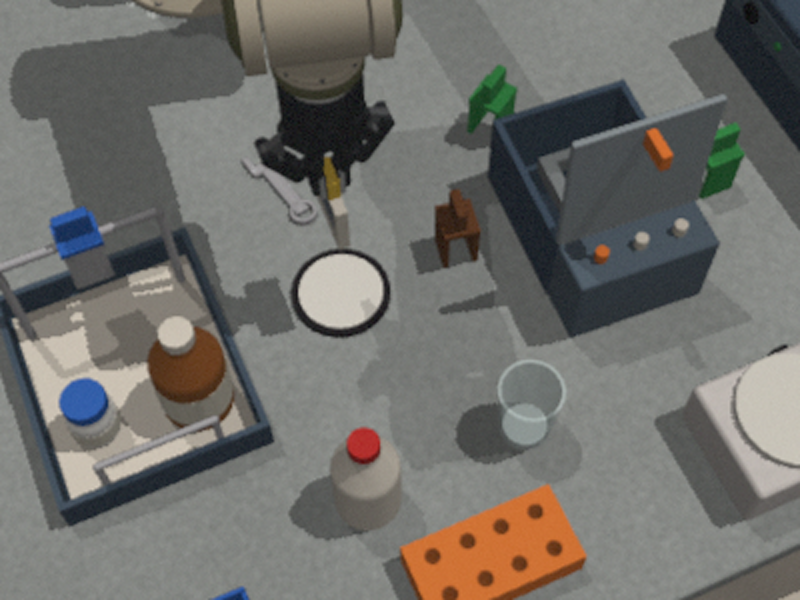

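The insert hangs upright at crop (337,215) above the pad. In the same camera its centre is within 2 mm of the pad's, and its lower edge is at about 0.150 m. The saddle is hanging at (78,235) and the flap is open, so I'm handing in.

```bash
python3 -c "
from station import ctrl,monitor
print(abs(monitor.get_joint_vel()).max()); print(ctrl.close_job())"
```

```text
0.0010486735514435895
the job is handed in; nothing more can be done
None
```

I handed the job in after about 29 s of robot time: the saddle hangs on the rail, the flap stands open by itself, and the gripper holds the insert upright and still, within about 2 mm of the pad's centre, with its lower edge about 15 cm up.

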